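Swing the mounting rail into line against the bench post

TASK

Swing the silver aluminium rail round until it lies along the yellow stripe on the lab bench: slide its free end across the bench while its blue-capped end stays against the steel post and pivots there, without lifting the rail. Leave the dark rail and the amber jar where they are, and let go of the rail at the end.

Things in the scene. Friction and masses are not known exactly. Their poses are not given: they have to be found in the camera images.
- rail_mid (a point): centre (15 mm above bench) of the loose silver rail lying flat, 260 mm long, 30 wide, 30 high, about 0.25 kg. x runs along it from the blue-capped end to the free end, z up. At the start the post touches its -y side near the blue cap: post axis at x -110, y -25.5 mm (1.5 mm gap). The free end must swing to the rail's +y side (anticlockwise from above), 0.5 to 0.7 rad
- post (a point): foot (bench level) of the fixed upright steel post, 18 mm diameter, 55 high. Its x axis is the stripe's direction; the finished rail's x points the same way. The stripe is flat yellow tape 30 mm wide, 400 long, centre line at y +24 mm, from x -80 to +320 mm. The finished rail lies on it, its centre about 110 mm along x and 24 mm along y from here
- dark_rail_mid (a point): centre (15 mm above bench) of a bystander: loose dark grey rail, 220 mm long (along its x), 30 by 30 mm, orange end cap, to the left of the work. Not to be moved
- bottle_mid (a point): centre (55 mm above bench) of a bystander: loose upright amber jar, 60 mm diameter, 110 high, to the right of the work. Not to be moved. Also to the right stands a fixed white vial rack, 90 by 60 mm, 51 high

How it is judged:
At the end, for the whole second after the job is handed in: The silver rail lies flat on the bench along the yellow stripe, within 10 degrees of its direction, its blue-capped end still beside the post: within 20 mm along the rail of its place there, and its side no more than 18 mm from the post. The robot has let go (angle between the x axis of rail_mid and the x axis of post, either way round below 0.175 rad and x of post in the frame of rail_mid between -0.13 and -0.09 m and y of post in the frame of rail_mid between -0.042 and 0 m and angle between rail_mid's own z axis and vertical below 0.1 rad and height (world z) of rail_mid below 0.022 m); the robot touches nothing.
It fails at once if the silver rail is lifted off the bench (its centre more than 25 mm above where it lies) (height (world z) of rail_mid above 0.04 m).
It fails at once if the blue-capped end leaves the post (a gap of over 25 mm, or over 30 mm along the rail) (y of post in the frame of rail_mid below -0.049 m or x of post in the frame of rail_mid below -0.14 m or x of post in the frame of rail_mid above -0.08 m).
It fails at once if the dark rail is moved by more than 20 mm (distance of dark_rail_mid from where it was at the start of the episode above 0.02 m).
It fails at once if the amber jar is moved by more than 20 mm (distance of bottle_mid from where it was at the start of the episode above 0.02 m).
It also fails if it takes over 32 s, if anything falls off the work surface, if the arm or the gripper's body presses on something with over 40 N, if the wrist force passes 120 N, or if a joint passes its speed limit or range.

ROBOT

A 6-joint arm with a two-finger parallel gripper is mounted at the origin on the work surface. World frame = base frame: x ahead of the robot, y to its left, z up, the work surface at z = 0. Lengths are in m, angles in rad, forces in N, time in s.
With the tool pointing down it reaches from about 0.425 to 1.125 m from the base axis. Payload 14.9 kg.
Tool frame: the origin (TCP) lies midway between the tips of the shut fingers; the grasp point (between the pads) lies bot.pinch_z behind it (bot.pinch_z is the distance from the TCP to the grasp point, in m); y points along the fingers, z is the direction in which the jaws open and shut, and the axes are right-handed (so a half turn about y gives the same grasp; the last joint's range is limited). The gripper opens to 91 mm and grips with 3 to 60 N. Pads are 32 mm wide; open, the fingers measure 118 mm over their backs; the gripper's body (76 mm by 178 mm) begins 60 mm behind the grasp point.
Start: joints at [1.119, 0.379, 1.734, -0, 1.028, -0.033], TCP at [0.285, 0.64, 0.214] pointing down, gripper open.
Joint ranges: [-2.77, 2.77], [-0.74, 2.19], [0, 2.66], [-1.06, 4.2], [0.31, 2.87], [-3.08, 3.08]. Speed limits (rad/s): [1.89, 1.89, 2.39, 3.14, 3.14, 3.14].

INTERFACE

Orientations are given as a unit quaternion [w, x, y, z].
In Python, from bench import bot gives the robot as it stands. The module is installed in compiled form; this text tells all that it offers.
- The arm moves only by the shell command python3 -m inch 'ROWS' [FORCE]. ROWS is JSON, a list of rows, each a list of 7 numbers: the shift along the world's x, y, z in mm, then the turn, a rotation vector about the world's x, y, z in degrees, then the closure, from 0 (fully open) to 1 (shut). A call has 1 to 20 rows; each row is the pose to reach, as a shift and turn from the pose measured when the call began; what a row does not reach only later rows make up. A row lasts 1/8 s, in which the tool goes at most 62.5 mm and 10.7 degrees, less where a joint would pass 70% of its speed; a pose out of reach is approached as far as the arm can. A call with a gripper value outside its range is refused whole. The fingers move at their own pace and stop on an object; FORCE is the grip in N (left out, the last holds). Time passes only in rows, so rows that repeat a pose let the fingers close. It gives the time, the measured TCP pose, the force and the opening at its end, in the units of the state.
- bot.get_state(): the state, without advancing time (a new reading comes with each control period).
- bot.capture(name): name is "side" or "top" or "wrist"; returns (picture, depth): 480x640x3 uint8, red, green, blue; 480x640 float32, m along the optical axis (not along the pixel's ray), 0 where there is no reading.
- bot.camera_model(name): a dict with "K" (3x3 intrinsics, pixels), "rvec" (rotation vector, rad) and "tvec" (3), from world to camera coordinates, as OpenCV has them. Camera axes: x right, y down, z forward; pixel columns grow to the right and rows downward; lengths in m; the calibration is good to about 2 mm. A picture is of the moment at which its call begins: read the wrist's pose just before it. camera_model takes no time and is no camera call; for the wrist camera it gives the pose at the moment of the call.
- bot.close_job(): hands the job in, once; it reports no verdict.
The state is a dict: "time_s": time; "joints": joint angles; "joint_vel": joint speeds; "joint_efforts": joint torques, N m; "position": TCP position; "tool_rot": TCP orientation; "contact_force": force on the tool from outside, world axes, zero at the start; "wrist_torque": the same for the moment, N m; "width": finger opening in m.
Only numpy, scipy, OpenCV 4.12 (cv2) and the standard library are available. Lean on these libraries where they do the work, as an engineer would, in place of code of your own. Each camera call takes 0.05 s, during which the arm holds its last target.

## Working session

There is one attempt and no reset: what is moved stays moved. The work goes in short steps, Python scripts to look and compute and a shell command to move; the robot and the scene stay as the last step left them, time stands still between calls to the robot, and variables do not carry over. Pictures are saved under pics/ and viewed, and the job is handed in when it is done.

```bash
mkdir -p pics && python3 - <<'E'
from bench import bot
import cv2
s=bot.get_state();print(s, bot.pinch_z)
for n in("top","side"):
    p,d=bot.capture(n);cv2.imwrite(f"pics/{n}0.png",p[:,:,::-1]);print(bot.camera_model(n))
E
```

```text
{'time_s': 0.0, 'joints': array([ 1.11870342e+00,  3.79365834e-01,  1.73478102e+00, -6.45118993e-06,
        1.02848112e+00, -3.32785608e-02]), 'joint_vel': array([ 0.00091072, -0.0013295 ,  0.00059193, -0.00016189,  0.00024817,
        0.00087252]), 'joint_efforts': array([ 9.82659622e-04, -7.63706732e+01, -4.34368086e+01,  6.51726220e-02,
        4.24067548e-02, -1.41228929e-04]), 'position': array([0.28449727, 0.63915362, 0.21331801]), 'tool_rot': array([-0.69130392,  0.69201549, -0.1470783 ,  0.14690616]), 'contact_force': array([ 0.04704069, -0.57334705, -0.08044564]), 'wrist_torque': array([-0.0085426 ,  0.06683649, -0.03940349]), 'width': 0.09117570417141847} 0.0188
{'K': array([[559.84932573,   0.        , 334.74704298],
       [  0.        , 559.84932573, 250.62848656],
       [  0.        ,   0.        ,   1.        ]]), 'rvec': array([ 2.06166928, -2.15828436,  0.24121255]), 'tvec': array([0.04185171, 0.57863167, 1.31384436])}
{'K': array([[583.96323684,   0.        , 320.76765566],
       [  0.        , 583.96323684, 236.92211404],
       [  0.        ,   0.        ,   1.        ]]), 'rvec': array([ 2.22759521, -0.36426631,  0.14515977]), 'tvec': array([-0.5189292 ,  0.163217  ,  1.18527504])}
```

View pics/top0.png

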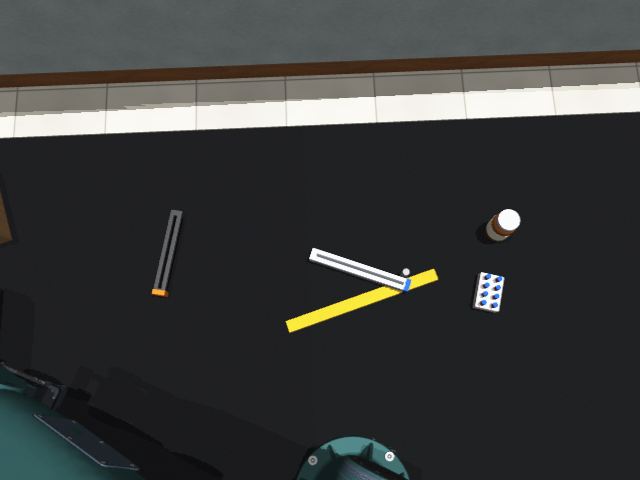

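View pics/side0.png

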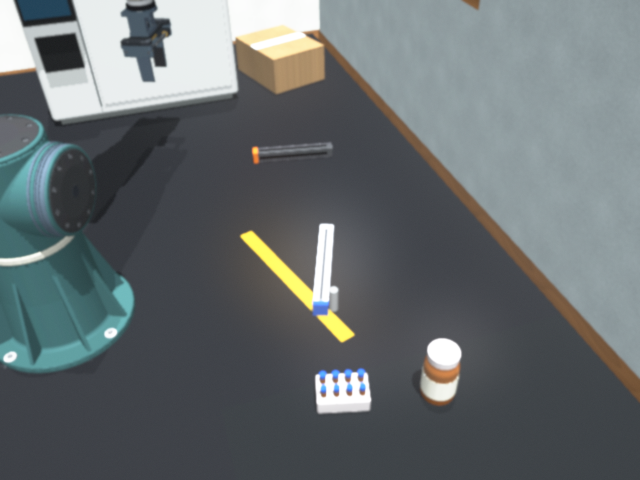

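The top view shows the silver rail from its blue cap at about (408,285) to its free end at (313,254), and the post at (406,272). The stripe runs from (436,274) to (289,327). I'll enlarge that area to measure it.

```bash
python3 - <<'E'
import cv2
p=cv2.imread("pics/top0.png")
c=p[235:340,280:445];cv2.imwrite("pics/crop0.png",cv2.resize(c,None,fx=4.8,fy=4.8,interpolation=cv2.INTER_CUBIC))
E
```

```text
(no output)
```

View pics/crop0.png

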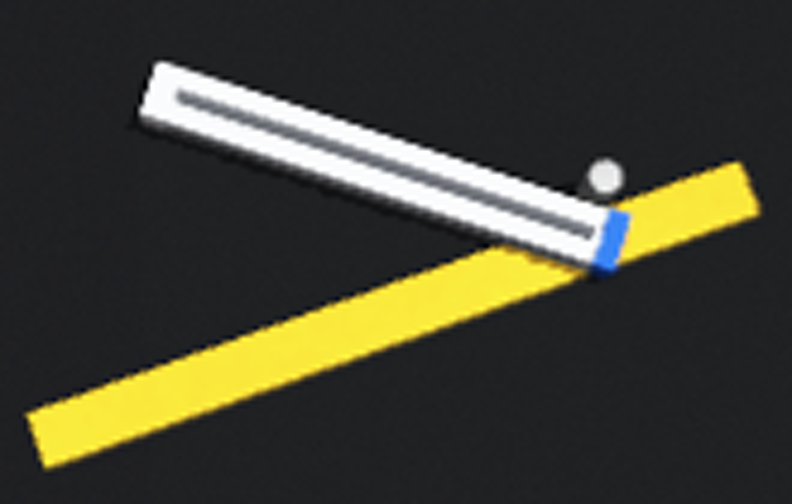

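The crop shows these points: rail top corners at the free end (157,61) and (140,113), at the cap (630,212) and (611,270), and the post top at (606,176). The stripe ends are (742,162)/(761,213) and (26,413)/(46,468).

```bash
cat > h.py <<'E'
import numpy as np,cv2
from bench import bot
def ray(n,uv,z,m=None):
    m=m or bot.camera_model(n);R=cv2.Rodrigues(m["rvec"])[0];t=m["tvec"]
    uv=np.atleast_2d(np.array(uv,float));C=-R.T@t
    d=(np.linalg.inv(m["K"])@np.c_[uv,np.ones(len(uv))].T).T@R
    return C+d*((z-C[2])/d[:,2])[:,None]
E
python3 - <<'E'
from h import *
f=lambda l:(np.array(l)+.5)/4.8-.5+[280,235]
r=ray("top",f([(157,61),(140,113),(630,212),(611,270)]),.03);print(r.round(4))
a=(r[0]+r[1])/2;b=(r[2]+r[3])/2;print("free",a,"cap",b,"L",np.linalg.norm(a-b),"ang",np.degrees(np.arctan2(*(a-b)[1::-1])),"mid",(a+b)/2, "w",np.linalg.norm(r[0]-r[1]),np.linalg.norm(r[2]-r[3]))
p=ray("top",f([(606,176)]),.055)[0];print("post",p)
s=ray("top",f([(742,162),(761,213),(26,413),(46,468)]),0);s0=(s[0]+s[1])/2;s1=(s[2]+s[3])/2
ang=np.arctan2(*(s1-s0)[1::-1]);print("stripe",s0,s1,np.linalg.norm(s1-s0),np.degrees(ang))
x=np.array([np.cos(ang),np.sin(ang)]);y=np.array([-x[1],x[0]])
print("post from stripe", s0[:2]+80*.001*x-.024*y)
pp=p[:2]
u=(a-b)[:2];u/=np.linalg.norm(u);v=np.array([-u[1],u[0]]);m=((a+b)/2)[:2]
print("post in rail",(pp-m)@u,(pp-m)@v,"goal mid",pp+.11*x+.024*y)
for n,l,z in (("dark",[(176,212),(160,292)],.03),("jar",[(509,219)],.11),("rack",[(490,290)],.05)): print(n,ray("top",l,z).round(3))
s=bot.get_state();R=cv2.Rodrigues
from scipy.spatial.transform import Rotation as Ro
q=s["tool_rot"];print(Ro.from_quat([*q[1:],q[0]]).as_matrix().round(3))
E
```

```text
[[ 0.5984  0.071   0.03  ]
 [ 0.5709  0.0809  0.03  ]
 [ 0.5069 -0.1715  0.03  ]
 [ 0.477  -0.1594  0.03  ]]
free [0.58467492 0.07595842 0.03      ] cap [ 0.49194931 -0.16543561  0.03      ] L 0.2585906391365332 ang 68.98694389481064 mid [ 0.53831211 -0.0447386   0.03      ] w 0.029237066606486607 0.0322342215242989
post [ 0.52198746 -0.15687874  0.055     ]
stripe [ 0.52203038 -0.24162833  0.        ] [0.40563532 0.14233266 0.        ] 0.4012154671008547 106.86430813062371
post from stripe [ 0.52178976 -0.15810622]
post in rail -0.11053639068732136 -0.02497224274499099 goal mid [ 0.46710792 -0.05857189]
dark [[0.707 0.416 0.03 ]
 [0.502 0.452 0.03 ]]
jar [[ 0.629 -0.407  0.11 ]]
rack [[ 0.467 -0.36   0.05 ]]
[[ 0.914 -0.     0.407]
 [-0.407 -0.001  0.914]
 [-0.    -1.    -0.001]]
```

The measurements agree with the sizes given: rail length 259 mm, stripe length 401 mm, post in the rail frame at (-110.5, -25.0), and the two post estimates within 1.5 mm of each other. The swing needed is 37.9°.

I'll grip the rail 40 mm beyond its centre and swing it rigidly about the post. First I'll move above that grasp point at (0.5526, -0.0074) with the jaws across the rail, which is a turn of -87°.

```bash
python3 -m inch '[[40,-90,-5,0,0,-10,0],[60,-140,-15,0,0,-20,0],[80,-195,-20,0,0,-29,0],[105,-250,-25,0,0,-37,0],[125,-305,-35,0,0,-45,0],[150,-360,-40,0,0,-53,0],[172,-415,-50,0,0,-61,0],[195,-470,-60,0,0,-69,0],[217,-525,-70,0,0,-76,0],[240,-580,-80,0,0,-82,0],[255,-620,-85,0,0,-85,0],[268,-647,-90,0,0,-87,0],[268,-647,-90,0,0,-87,0],[268,-647,-90,0,0,-87,0],[268,-647,-90,0,0,-87,0],[268,-647,-90,0,0,-87,0]]'
python3 - <<'E'
from h import *
s=bot.get_state();from scipy.spatial.transform import Rotation as Ro
q=s["tool_rot"];print(s["time_s"],s["position"],Ro.from_quat([*q[1:],q[0]]).as_matrix().round(3))
p,d=bot.capture("wrist");cv2.imwrite("pics/w1.png",p[:,:,::-1])
E
```

```text
time_s: 2.1
position: [0.5524, -0.0071, 0.1235]
tool_rot: [0.401, -0.401, 0.583, -0.582]
contact_force: [-0.4, -0.7, 0.1]
width: 0.091
2.1 [ 0.55237336 -0.00709189  0.12354689] [[-0.357 -0.001  0.934]
 [-0.934  0.    -0.357]
 [-0.    -1.    -0.001]]
```

View pics/w1.png

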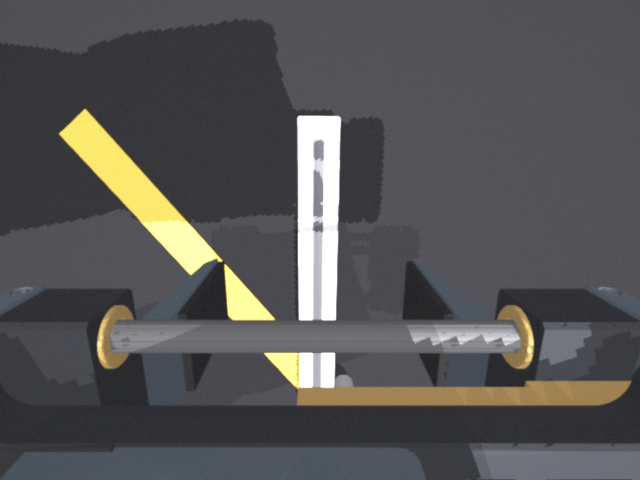

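The wrist view shows the rail upright at about column 319, centred between the open fingers (about 222 and 405), and aligned with them. I'll descend and grip.

```bash
python3 -m inch '[[0,0,-40,0,0,0,0],[0,0,-75,0,0,0,0],[0,0,-100,0,0,0,0],[0,0,-112,0,0,0,0],[0,0,-117,0,0,0,0],[0,0,-117,0,0,0,0],[0,0,-117,0,0,0,0]]' && python3 -m inch '[[0,0,0,0,0,0,1],[0,0,0,0,0,0,1],[0,0,0,0,0,0,1],[0,0,0,0,0,0,1],[0,0,0,0,0,0,1],[0,0,0,0,0,0,1],[0,0,0,0,0,0,1],[0,0,0,0,0,0,1]]' 30
python3 - <<'E'
from h import *
p,d=bot.capture("top");cv2.imwrite("pics/t2.png",cv2.resize(p[200:350,260:460,::-1],None,fx=4,fy=4,interpolation=cv2.INTER_CUBIC))
s=bot.get_state();print(s["position"],s["joints"],s["width"])
P=np.array([.5219,-.1575]);c=s["position"][:2]-P
for a in np.linspace(0,37.9,13):
    t=np.radians(a);print(round(a,1),((np.array([[np.cos(t),-np.sin(t)],[np.sin(t),np.cos(t)]])@c-c)*1000).round(1))
E
```

```text
time_s: 3.02
position: [0.553, -0.0072, 0.0073]
tool_rot: [-0.401, 0.401, -0.582, 0.583]
contact_force: [-0.4, -0.3, 0.8]
width: 0.0912
time_s: 4.03
position: [0.5531, -0.0072, 0.0073]
tool_rot: [-0.401, 0.401, -0.582, 0.583]
contact_force: [0.9, 0.0, -2.2]
width: 0.0301
[ 0.55307085 -0.00722336  0.00734295] [-5.53520413e-02  4.87016274e-01  2.07771473e+00  5.85079097e-04
  5.76155676e-01  3.09485574e-01] 0.029693254556056866
0.0 [0. 0.]
3.2 [-8.3  1.5]
6.3 [-16.7   2.5]
9.5 [-25.2   3.1]
12.6 [-33.6   3.2]
15.8 [-42.1   2.8]
19.0 [-50.5   2. ]
22.1 [-58.8   0.7]
25.3 [-67.1  -1.1]
28.4 [-75.3  -3.3]
31.6 [-83.3  -5.9]
34.7 [-91.2  -9. ]
37.9 [-98.9 -12.5]
```

View pics/t2.png

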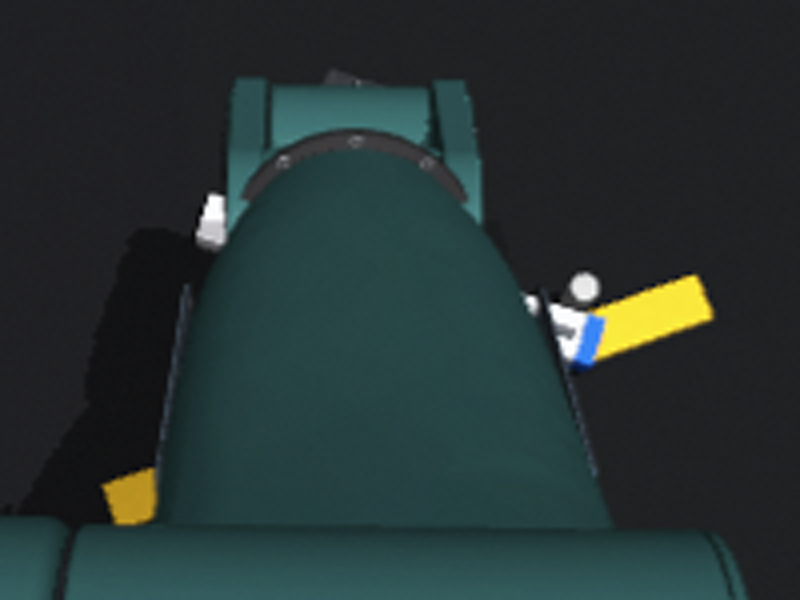

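The rail is gripped with a width of 30 mm. The cap at (590,340) is still beside the post at (585,288). I'll swing half way about the post and check.

```bash
python3 -m inch '[[-4.2,0.8,0,0,0,1.6,1],[-8.3,1.5,0,0,0,3.2,1],[-12.5,2,0,0,0,4.7,1],[-16.7,2.5,0,0,0,6.3,1],[-21,2.8,0,0,0,7.9,1],[-25.2,3.1,0,0,0,9.5,1],[-29.4,3.2,0,0,0,11,1],[-33.6,3.2,0,0,0,12.6,1],[-37.9,3,0,0,0,14.2,1],[-42.1,2.8,0,0,0,15.8,1],[-46.3,2.4,0,0,0,17.4,1],[-50.5,2,0,0,0,19,1],[-50.5,2,0,0,0,19,1],[-50.5,2,0,0,0,19,1]]'
python3 - <<'E'
from h import *
p,d=bot.capture("side");cv2.imwrite("pics/s3.png",cv2.resize(p[200:360,210:400,::-1],None,fx=3.7,fy=3.7,interpolation=cv2.INTER_CUBIC))
p,d=bot.capture("top");cv2.imwrite("pics/t3.png",cv2.resize(p[200:350,260:460,::-1],None,fx=4,fy=4,interpolation=cv2.INTER_CUBIC))
s=bot.get_state();print(s["position"],s["joints"],s["width"])
P=np.array([.5219,-.1575]);c=s["position"][:2]-P
for a in np.linspace(0,19,7):
    t=np.radians(a);print(round(a,1),((np.array([[np.cos(t),-np.sin(t)],[np.sin(t),np.cos(t)]])@c-c)*1000).round(1))
E
```

```text
time_s: 5.82
position: [0.5022, -0.0053, 0.0073]
tool_rot: [0.492, -0.491, 0.509, -0.508]
contact_force: [-2.8, -0.8, 4.1]
width: 0.0298
[ 0.50221945 -0.00526062  0.00731142] [-5.71112945e-02  4.34181863e-01  2.17645500e+00  8.42851466e-04
  5.31300006e-01 -2.40822168e-02] 0.02972043447688318
0.0 [0. 0.]
3.2 [-8.4 -1.3]
6.3 [-16.7  -3.1]
9.5 [-24.9  -5.3]
12.7 [-32.9  -8. ]
15.8 [-40.8 -11.1]
19.0 [-48.5 -14.7]
```

View pics/t3.png

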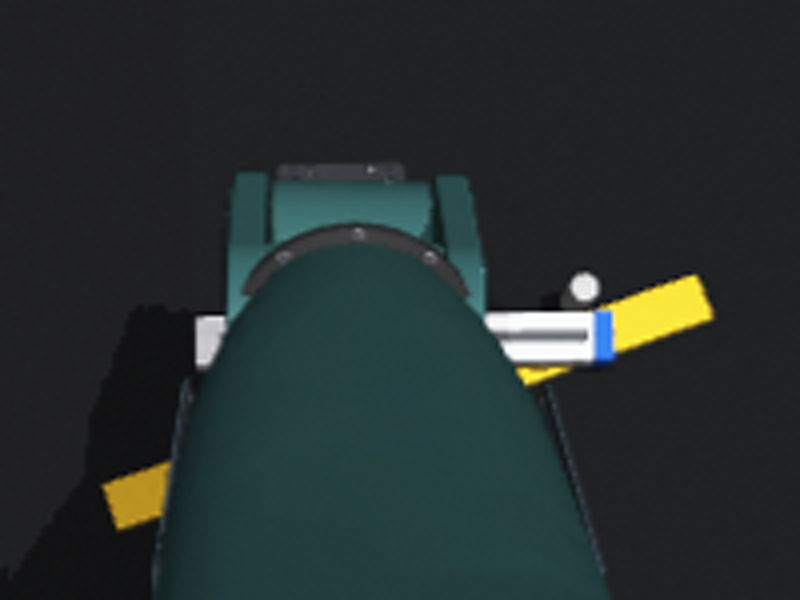

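View pics/s3.png

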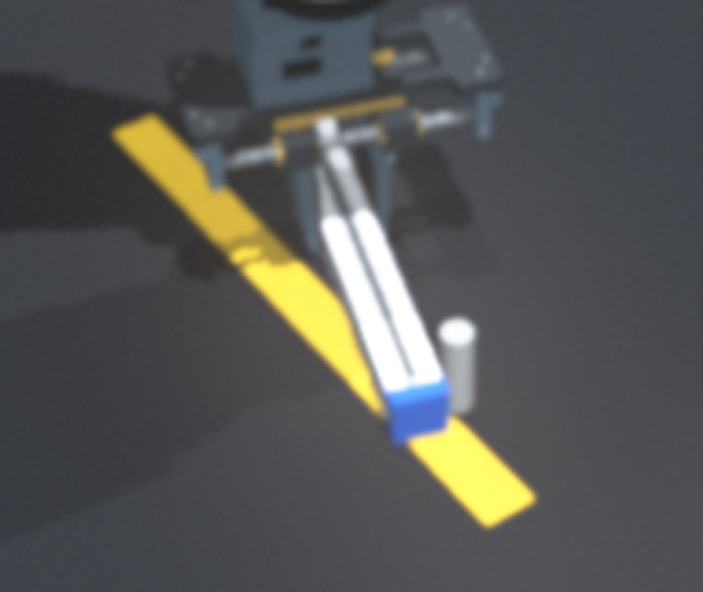

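Half way round, the cap at (604,337) is still beside the post at (585,288) in the top view, and the side view shows the rail flat. I'll do the second half.

```bash
python3 -m inch '[[-4.2,-0.6,0,0,0,1.6,1],[-8.4,-1.3,0,0,0,3.2,1],[-12.6,-2.2,0,0,0,4.7,1],[-16.7,-3.1,0,0,0,6.3,1],[-20.8,-4.2,0,0,0,7.9,1],[-24.9,-5.3,0,0,0,9.5,1],[-28.9,-6.6,0,0,0,11.1,1],[-32.9,-8,0,0,0,12.7,1],[-36.9,-9.5,0,0,0,14.2,1],[-40.8,-11.1,0,0,0,15.8,1],[-44.7,-12.9,0,0,0,17.4,1],[-48.5,-14.7,0,0,0,19,1],[-48.5,-14.7,0,0,0,19,1],[-48.5,-14.7,0,0,0,19,1]]'
python3 - <<'E'
from h import *
p,d=bot.capture("side");cv2.imwrite("pics/s4.png",cv2.resize(p[200:360,210:400,::-1],None,fx=3.7,fy=3.7,interpolation=cv2.INTER_CUBIC))
print(bot.get_state()["joints"])
E
```

```text
time_s: 7.68
position: [0.4534, -0.02, 0.0073]
tool_rot: [-0.568, 0.569, -0.421, 0.42]
contact_force: [-3.4, -2.2, 3.7]
width: 0.0296
[-9.54965863e-02  3.84483999e-01  2.26832182e+00  2.70901809e-04
  4.89999140e-01 -3.93595416e-01]
```

View pics/s4.png

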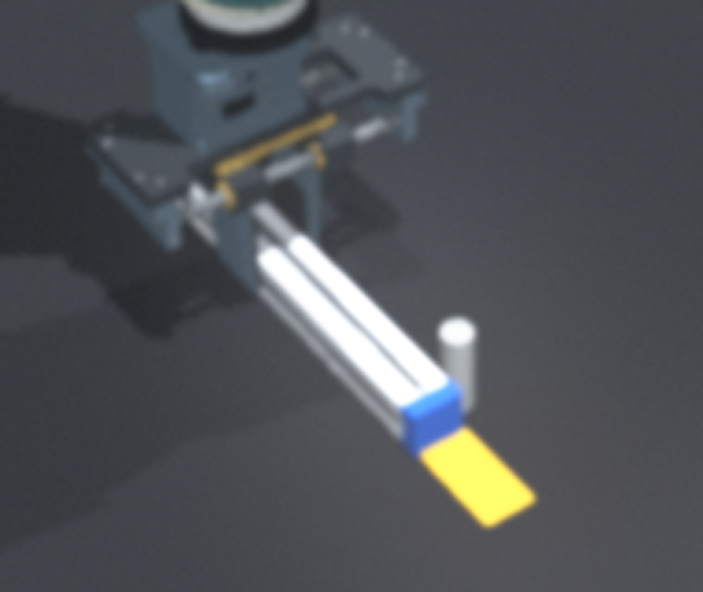

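The rail now covers the stripe and its cap is beside the post. I'll release it, rise and move aside so I can check.

```bash
python3 -m inch '[[0,0,0,0,0,0,0],[0,0,0,0,0,0,0],[0,0,0,0,0,0,0],[0,0,0,0,0,0,0],[0,0,0,0,0,0,0],[0,0,0,0,0,0,0],[0,0,0,0,0,0,0],[0,0,0,0,0,0,0]]' && python3 -m inch '[[0,0,20,0,0,0,0],[0,0,50,0,0,0,0],[0,0,90,0,0,0,0],[0,0,140,0,0,0,0],[0,0,180,0,0,0,0],[0,50,200,0,0,0,0],[0,100,200,0,0,0,0],[0,150,200,0,0,0,0],[0,200,200,0,0,0,0],[0,250,200,0,0,0,0],[0,300,200,0,0,0,0],[0,350,200,0,0,0,0],[0,400,200,0,0,0,0],[0,400,200,0,0,0,0],[0,400,200,0,0,0,0],[0,400,200,0,0,0,0]]'
python3 - <<'E'
from h import *
p,d=bot.capture("top");cv2.imwrite("pics/t5f.png",p[:,:,::-1]);cv2.imwrite("pics/t5.png",cv2.resize(p[235:340,280:445,::-1],None,fx=4.8,fy=4.8,interpolation=cv2.INTER_CUBIC))
E
```

```text
time_s: 8.72
position: [0.4534, -0.02, 0.0073]
tool_rot: [-0.568, 0.569, -0.421, 0.42]
contact_force: [0.3, 0.5, 0.1]
width: 0.0914
time_s: 10.72
position: [0.4535, 0.379, 0.2073]
tool_rot: [-0.568, 0.569, -0.421, 0.42]
contact_force: [0.1, 0.3, 0.4]
width: 0.0911
```

View pics/t5.png

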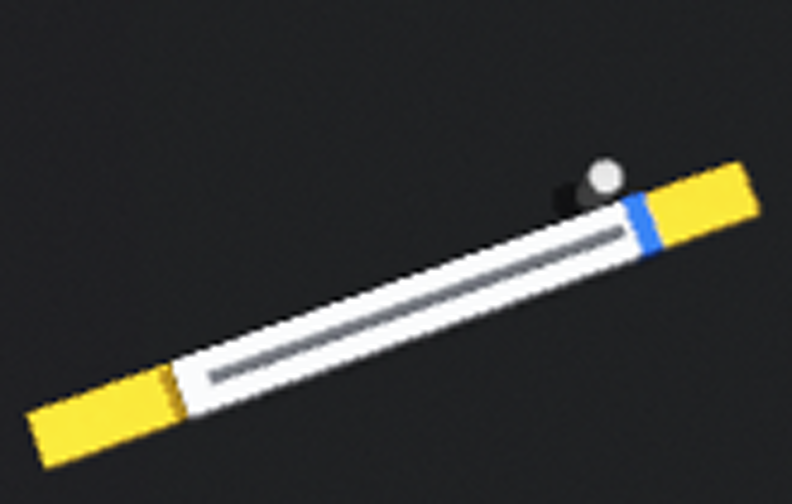

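View pics/t5f.png

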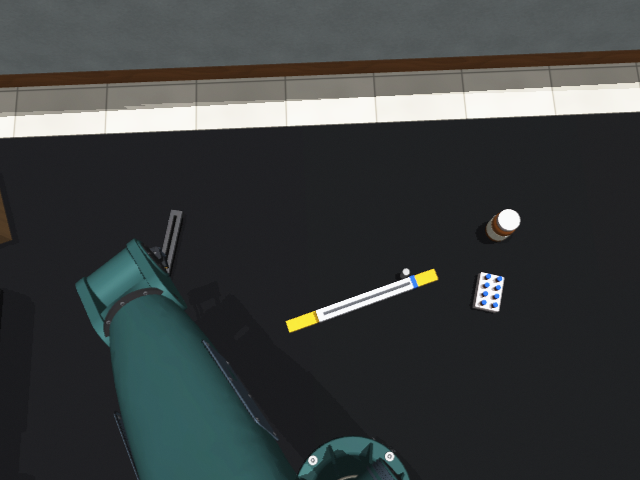

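The rail lies on the stripe, from its free-end corners (172,361)/(189,417) to its cap corners (643,192)/(663,246) in the crop. The jar is still at (509,219) and the visible end of the dark rail at (176,212). One numeric check, then I'll hand in.

```bash
python3 - <<'E'
from h import *
f=lambda l:(np.array(l)+.5)/4.8-.5+[280,235]
r=ray("top",f([(172,361),(189,417),(643,192),(663,246)]),.03)[:,:2]
a=(r[0]+r[1])/2;b=(r[2]+r[3])/2;u=a-b;L=np.linalg.norm(u);u/=L;v=np.array([-u[1],u[0]]);e=np.array([.5219,-.1575])-(a+b)/2
ang=np.degrees(np.arctan2(u[1],u[0]));print(L,ang,e@u,e@v)
if abs(ang-106.9)<5 and -.12<e@u<-.1 and -.036<e@v<-.01: print(bot.close_job())
E
```

```text
0.26022321607986604 107.18077673711507 -0.11127734152167337 -0.025923552619629482
the job is handed in; nothing more can be done
None
```

I gripped the silver rail 40 mm beyond its centre and swung it about 38° around the post in two arcs, flat on the bench. I then let go, raised the gripper and moved it aside. The job is handed in, at about 11 s of the 32 s allowed.

My last check, from the top camera:
- **Direction:** the rail is at 107.2° and the stripe at 106.9°, so they differ by about 0.3°.
- **Post position:** in the rail's frame the post is at x -111 mm and y -26 mm. The allowed ranges are -130 to -90 mm and -42 to 0 mm.
- **Grip:** the fingers were fully open (91 mm), and the force on the tool was about zero.
- **Jar and dark rail:** the jar showed at the same pixel as at the start, as did the far end of the dark rail. The arm hid the dark rail's orange-capped end in that last picture, so I didn't check it. The gripper stayed about 0.2 m above the bench on that side.

I measured no rail heights after the swing. The side view just before release showed the rail flat. No checks failed or disagreed.

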